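# Pull out both supports and fold down the washboard

### The arm

A 7-joint arm with a two-finger parallel gripper is mounted at the origin on the work surface. World frame = base frame: x ahead of the robot, y to its left, z up, the work surface at z = 0. Lengths are in m, angles in rad, forces in N, time in s.
With the tool pointing down it reaches from about 0.425 to 0.925 m from the base axis. Payload 6.8 kg.
Tool frame: the origin (TCP) lies where the fingers leave the gripper's body, on its centre line; the fingertips stand 73 mm ahead of it and the grasp point (between the pads) lies 54 mm ahead of it; z points along the fingers, y is the direction in which the jaws open and shut (so a half turn about z gives the same grasp; the last joint's range is limited). The gripper opens to 85 mm and grips with 20 to 120 N. Pads are 22 mm wide; open, the fingers measure 114 mm over their backs; the gripper's body (76 mm by 85 mm) begins 54 mm behind the grasp point. The pads swing forward as they close: fully open they stand 13 mm farther back than shut.
Start: joints at [-1.348, 0.477, 0.022, 1.555, -0.011, 1.109, -0.083], TCP at [0.219, 0.638, 0.304] pointing down, gripper open.
Joint ranges: [-2.96, 2.96], [-0.34, 2.1], [-1.41, 1.46], [0.24, 2.44], [-1.37, 4.51], [0.17, 1.92], [-2.96, 2.96]. Speed limits (rad/s): [2.39, 2.39, 3.14, 3.14, 3.14, 3.14, 3.14].

### API

Orientations are given as a rotation vector (axis times angle).
In Python, from bench import r gives the robot as it stands.
- The arm moves only by the shell command python3 -m handwheel 'ROWS' [FORCE]. ROWS is JSON, a list that holds one entry, the list of rows, each a list of 7 numbers: the shift along the world's x, y, z in m, then the turn, a rotation vector about the world's x, y, z in rad, then the finger opening in m, from 0 to 0.0854. A call has 1 to 10 rows; each row shifts and turns the commanded pose from where the row before left it; what a row does not reach is not made up. A row lasts 1/12 s, in which the tool goes at most 41.7 mm and 7.16 degrees, less where a joint would pass 70% of its speed; a pose out of reach is approached as far as the arm can. A call is refused whole if a number of a shift passes 0.0417 or a number of a turn 0.125, either way. A call with a gripper value outside its range is refused whole. The fingers move at their own pace and stop on an object; FORCE is the grip in N (left out, the last holds). Time passes only in rows, so rows that do not move let the fingers close. It gives the time, the measured TCP pose, the force and the opening at its end, in the units of the state.
- r.get_obs(): the state, without advancing time (a new reading comes with each control period).
- r.grab_frame(name): name is "scene" or "top"; returns (picture, depth): 384x512x3 uint8, red, green, blue; 384x512 float32, m along the optical axis (not along the pixel's ray), 0 where there is no reading.
- r.get_calibration(name): a dict with "vertical_fov" (degrees; the focal length in pixels is half the picture's height over the tangent of half this angle, whatever the lens; pixels are square), "cx", "cy" (the principal point, pixels), "k1" (the pictures are not rectified: a ray, as slopes to the right and down, at radius r is drawn at 1 + k1 r^2 times it, then the intrinsics apply), "R" (3x3) and "t" (3): a world point X has camera coordinates R X + t. Camera axes: x right, y down, z forward; pixel columns grow to the right and rows downward; lengths in m; the calibration is good to about 2 mm. A picture is of the moment at which its call begins. get_calibration takes no time and is no camera call.
- r.hand_in(): hands the job in, once; it reports no verdict.
Trained networks look in the newest picture that a camera, given by its name, has taken for a name from the list of things; names that differ only in an ending like _2 or _b are one class to them, and where a whole thing is asked for, a point or a joint stands for the part that bears it (a point fixed in the world has none). Each returns a list of dicts, best first, with "p" (0 to 1); they miss things now and then, are a little off and sometimes report something else, mostly with a low value. They report only what shows in the picture. A call takes as long as a camera call.
- r.masks_of(label, camera): "pixels" (384x512 bool, what is visible of it) and "at" ([column, row] in pixels, amid what is visible of it).
The state is a dict: "clock": time; "joints": joint angles; "qvel": joint speeds; "tau": joint torques, N m; "tcp_pos": TCP position; "orientation": TCP orientation; "contact_force": force on the tool from outside, world axes, zero at the start; "moment": the same for the moment, N m; "grip_width": finger opening in m.
Only numpy, scipy, OpenCV 4.12 (cv2) and the standard library are available. Lean on these libraries where they do the work, as an engineer would, in place of code of your own. Each camera call takes 0.05 s, during which the arm holds its last target.

### The job

Get the fold-down washboard of the white laundry caddy ready for scrubbing: while the board is still standing up, pull both slide-out supports all the way out by their orange grips, then fold the board forward and down so that it lies level on them. Leave the brush and the dipper where they are.

Things in the scene. Friction and masses are not known exactly. Their poses are not given: they have to be found in the camera images.
- board (a joint): Hinge angle of the washboard, rad: 0 = upright (starts 0 to 0.12), growing as it folds towards the robot; 1.57 = level, where it rests on the pulled-out supports (without them it swings on to 2.0). Damped hinge, axis 90 mm above the bench, mid-thickness: near upright the board stays put; past about 0.6 rad it sinks by itself in up to 4 s. Folding it takes 1 to 5 N near the edge.
- board_edge (a point): Middle of the board's free pink edge, 125 mm from the hinge axis along -z. Pale wood, 250 mm wide, 14 mm thick. Axes: y along the hinge to the robot's left; z from hinge to edge (up while upright); x out of the ribbed inner face (away from the robot while upright, up when folded). Behind it the caddy is open for 110 mm; nothing there is higher than 155 mm above the bench.
- support_left (a joint): How far the support on the robot's left (+y) is pulled out, m: 0 = in, 0.12 = all the way out, at its stop; starts 0 to 0.03. An aluminium bar 18 mm wide, 22 mm tall, top 83 mm above the bench, sliding level along the caddy's outer side towards the robot with about 2 N of friction; it stays where it is left.
- pull_left (a point): Centre of the left support's orange grip, 72 mm above the bench: a block 22 mm in the sliding direction, 50 mm sideways, 22 mm tall, at the front end of the bar, its inner end 40 mm outside the board's side edge; free space before, behind and 60 mm beneath it. Axes: -x is the way the support pulls out, y to the robot's left, z up.
- support_right (a joint): The same for the right support (-y side), m: 0 = pushed in, 0.12 = all the way out.
- pull_right (a point): Centre of the right support's orange grip, the mirror image of the left one, with the same axes. The white caddy (190 mm deep, 200 mm wide) that carries board and supports is fixed to the bench.
- brush_center (a point): Green scrub brush with a black soft grip, a bystander: 150 x 56 mm, 78 mm tall, lying bristles down; the point is its centre, 35 mm up.
- dipper_center (a point): Pink dipper, a bystander: a cup 124 mm across and 85 mm tall, with a flat handle that reaches 178 mm from its axis along its -x; the point is on the cup's axis, 43 mm up.

How it is judged:
On the way, in this order (a step that is already met when the one before it is completed fails the run):
1. both supports are all the way out (within 20 mm of their stops) while the board still stands up (less than 0.5 rad from upright) (value of joint each of support_left, support_right above 0.1 m and value of joint board below 0.5 rad), for 0.2 s.
2. the board lies level (within 0.1 rad) on both supports (value of joint each of support_left, support_right above 0.1 m and value of joint board between 1.47 and 1.67 rad), for 0.2 s.
At the end, for the whole second after the job is handed in: Both supports are out to within 20 mm of their stops (joint above 0.10 m), and the board is at rest on them, level to within 0.1 rad (hinge 1.47 to 1.67) (all of step 2 and velocity of joint board between -0.05 and 0.05 rad/s); the robot touches nothing.
It fails at once if the board is folded more than 0.9 rad while a support is not out (less than 90 mm) (value of joint board above 0.9 rad and value of joint any of support_left, support_right below 0.09 m).
It fails at once if the brush or the dipper is moved more than 30 mm (distance of any of brush_center, dipper_center from where it was at the start of the episode above 0.03 m).
It also fails if it takes over 69 s, if anything falls off the work surface, if the arm or the gripper's body presses on something with over 40 N, if the wrist force passes 120 N, or if a joint passes its speed limit or range.

## Working session

There is one attempt and no reset: what is moved stays moved. The work goes in short steps, Python scripts to look and compute and a shell command to move; the robot and the scene stay as the last step left them, time stands still between calls to the robot, and variables do not carry over. Pictures are saved under pics/ and viewed, and the job is handed in when it is done.

```bash
mkdir -p pics; ls; cat > h.py <<'E'
import numpy as np, cv2
from bench import r
def cal(n):
    c=r.get_calibration(n); f=192/np.tan(np.radians(c["vertical_fov"])/2); return c,f
def world(n,u,v,d):
    c,f=cal(n); u=np.asarray(u,float);v=np.asarray(v,float)
    xd=(u-c["cx"])/f; yd=(v-c["cy"])/f
    x,y=xd.copy(),yd.copy()
    for _ in range(20):
        s=1+c["k1"]*(x*x+y*y); x,y=xd/s,yd/s
    P=np.stack([x*d,y*d,d+0*x],-1)
    return (P-np.array(c["t"]))@np.array(c["R"])
def shot(n,tag):
    im,d=r.grab_frame(n); cv2.imwrite(f"pics/{tag}.png",im[:,:,::-1]); return im,d
E
python3 - <<'E'
from h import *
print(r.get_obs())
for n in("scene","top"):
    im,d=shot(n,n+"0"); print(r.get_calibration(n))
    for l in ("pull_left","pull_right","board_edge","brush_center","dipper_center"):
        for m in r.masks_of(l,n)[:3]:
            p=m["pixels"]&(d>0); vv,uu=np.nonzero(p)
            if len(vv)==0: print(n,l,m["p"],m["at"],"empty");continue
            W=world(n,uu,vv,d[vv,uu])
            print(n,l,round(m["p"],2),m["at"],len(vv),np.percentile(W,[3,50,97],axis=0).round(3).tolist())
E
```

```text
pics
{'clock': 0.0, 'joints': array([-1.34809017,  0.47779043,  0.02234229,  1.55644346, -0.0115213 ,
        1.10928211, -0.08309319]), 'qvel': array([ 0.00022755, -0.00096117,  0.00186939, -0.00035913,  0.00033108,
       -0.0004192 ,  0.00123506]), 'tau': array([-8.26632840e-04, -5.96467781e+01,  1.60731744e+00, -2.81208014e+01,
        1.23059523e-02,  9.28229594e-03,  2.78864547e-06]), 'tcp_pos': array([0.21909776, 0.63797358, 0.30293549]), 'orientation': array([-5.17207012e-01, -3.09854058e+00,  2.80559682e-03]), 'contact_force': array([0.20605495, 0.08914858, 0.31036706]), 'moment': array([ 0.00305144, -0.02112353,  0.03270006]), 'grip_width': 0.0856378542946256}
{'vertical_fov': 52.42182293536074, 'cx': 251.41005238165621, 'cy': 178.62376157670676, 'k1': -0.1149815283753416, 'R': array([[ 0.88159883,  0.47176045, -0.01501911],
       [ 0.29807056, -0.58112561, -0.75726281],
       [-0.36597464,  0.66312526, -0.65293756]]), 't': array([-0.49800181, -0.05520953,  1.5818161 ])}
scene pull_right 0.66 [262.0, 217.5] 619 [[0.579, -0.162, 0.063], [0.636, -0.061, 0.08], [0.744, -0.03
[... 411 characters left out ...]
cy': 189.4397410089199, 'k1': -0.0779172475443327, 'R': array([[ 0.00819981, -0.99983033,  0.01649451],
       [-0.99272018, -0.01012147, -0.12001752],
       [ 0.1201641 , -0.01539031, -0.99263474]]), 't': array([-0.02108551,  0.5892225 ,  1.4503834 ])}
top pull_left 0.59 [201.8, 183.8] 494 [[0.533, 0.157, 0.002], [0.576, 0.182, 0.082], [0.715, 0.253, 0.089]]
top pull_right 0.79 [273.4, 185.9] 443 [[0.576, -0.157, 0.074], [0.599, -0.061, 0.083], [0.741, -0.038, 0.089]]
top brush_center 0.78 [392.7, 204.7] 855 [[0.474, -0.476, 0.004], [0.542, -0.44, 0.041], [0.614, -0.415, 0.08]]
top dipper_center 0.61 [107.2, 223.6] 1640 [[0.323, 0.395, -0.001], [0.474, 0.466, 0.029], [0.537, 0.508, 0.087]]
```

```bash
python3 - <<'E'
from h import *
for n in("scene","top"):
    im=cv2.imread(f"pics/{n}0.png"); 
    c=im[100:292,150:406] if n=="scene" else im[100:260,80:336]
    cv2.imwrite(f"pics/{n}0c.png",cv2.resize(c,None,fx=3,fy=3,interpolation=cv2.INTER_CUBIC))
# orange pixels in 3D
for n in("scene","top"):
    im,d=r.grab_frame(n)
    hsv=cv2.cvtColor(im,cv2.COLOR_RGB2HSV); 
    m=((hsv[...,0]<20)&(hsv[...,1]>170)&(hsv[...,2]>100)).astype(np.uint8)
    k,lab,st,ce=cv2.connectedComponentsWithStats(m)
    for i in range(1,k):
        if st[i,4]<40: continue
        vv,uu=np.nonzero((lab==i)&(d>0)); W=world(n,uu,vv,d[vv,uu])
        print(n,ce[i].round(),st[i,4],np.percentile(W,[5,50,95],axis=0).round(3).tolist())
        T=W[W[:,2]>0.078]
        if len(T)>5: print("  topface",cv2.minAreaRect((T[:,:2]*1000).astype(np.float32)))
E
```

```text
scene [237. 226.] 142 [[0.541, -0.164, -0.002], [0.592, -0.139, 0.078], [0.604, -0.077, 0.084]]
  topface ((592.6765747070312, -141.74215698242188), (21.117162704467773, 47.778404235839844), 10.392718315124512)
top [300. 188.] 105 [[0.58, -0.161, 0.002], [0.59, -0.143, 0.083], [0.608, -0.123, 0.088]]
  topface ((590.4208984375, -141.67042541503906), (21.837684631347656, 45.59328079223633), 9.417455673217773)
top [177. 202.] 99 [[0.532, 0.219, 0.078], [0.542, 0.24, 0.083], [0.551, 0.26, 0.088]]
  topface ((542.70751953125, 239.51551818847656), (22.058860778808594, 44.96649932861328), 10.230489730834961)
top [502. 317.] 183 [[0.075, -1.204, -0.65], [0.078, -1.094, -0.462], [0.178, -1.043, -0.44]]
```

View pics/scene0.png

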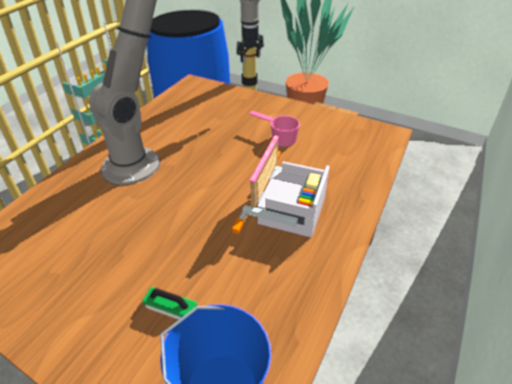

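View pics/top0c.png

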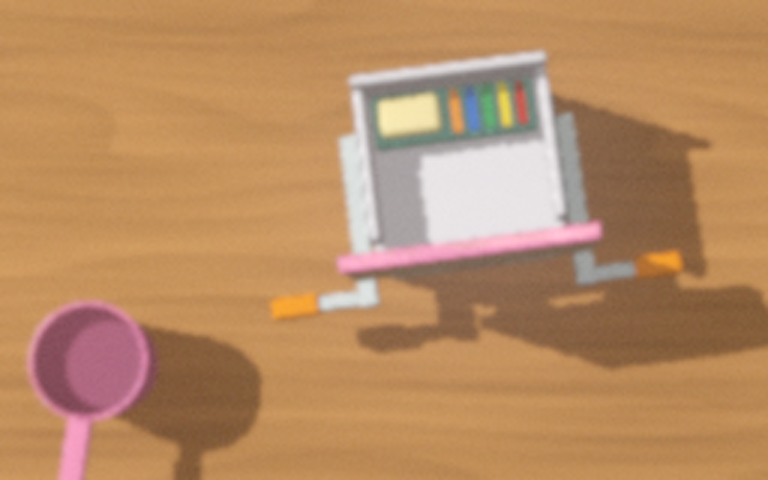

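The top view shows the caddy yawed about 10°. The left grip is at crop pixel (293,306), the right one at (658,263), the pink edge runs between (340,265) and (600,230), and the dipper is to the left of the left grip. Next I measure the yaw and the board.

```bash
python3 - <<'E'
from h import *
im,d=r.grab_frame("top")
hsv=cv2.cvtColor(im,cv2.COLOR_RGB2HSV)
vv,uu=np.nonzero((d>0)&(d<1.6)); W=world("top",uu,vv,d[vv,uu])
H=hsv[vv,uu]
sel=(W[:,2]>0.195)&(W[:,0]>.5)&(W[:,0]<.7)&(W[:,1]>-.15)&(W[:,1]<.2)
T=W[sel]; print(len(T),np.percentile(T,[2,50,98],axis=0).round(3).tolist())
print(cv2.minAreaRect((T[:,:2]*1000).astype(np.float32)))
p=np.polyfit(T[:,1],T[:,0],1); print(p,np.degrees(np.arctan(-p[0])), T.mean(0))
# front/back of caddy
sel=(W[:,2]>0.1)&(W[:,2]<.19)&(W[:,0]>.55)&(W[:,0]<.9)&(W[:,1]>-.15)&(W[:,1]<.25)
print(cv2.minAreaRect((W[sel][:,:2]*1000).astype(np.float32)))
E
```

```text
513 [[0.567, -0.066, 0.199], [0.588, 0.053, 0.215], [0.609, 0.169, 0.22]]
((588.375, 52.00189208984375), (17.184938430786133, 249.57562255859375), 8.213566780090332)
[-0.14405473  0.59511481] 8.197335510264335 [0.5876119  0.05208376 0.21424234]
((683.1915893554688, 65.4766616821289), (206.3386993408203, 246.6932373046875), 8.211167335510254)
```

```bash
python3 -m handwheel '[[[0.02,-0.025,0,0,0,-0.0685,0.06],[0.02,-0.025,0,0,0,-0.0685,0.06],[0.02,-0.025,0,0,0,-0.0685,0.06],[0.02,-0.025,0,0,0,-0.0685,0.06],[0.02,-0.025,0,0,0,-0.0685,0.06],[0.02,-0.025,0,0,0,-0.0685,0.06],[0.02,-0.025,0,0,0,-0.0685,0.06],[0.02,-0.025,0,0,0,-0.0685,0.06],[0.02,-0.025,0,0,0,-0.0685,0.06],[0.02,-0.025,0,0,0,-0.0685,0.06]]]' 40
```

```text
clock: 1.58
tcp_pos: [0.42, 0.3871, 0.3042]
orientation: [-1.532, -2.742, -0.001]
contact_force: [0.6, 0.4, 0.4]
grip_width: 0.0599
```

```bash
python3 -m handwheel '[[[0.0205,-0.0245,0,0,0,-0.0685,0.06],[0.0205,-0.0245,0,0,0,-0.0685,0.06],[0.0205,-0.0245,0,0,0,-0.0685,0.06],[0.0205,-0.0245,-0.02,0,0,-0.0685,0.06],[0.0205,-0.0245,-0.02,0,0,-0.0685,0.06],[0.0205,-0.0245,-0.02,0,0,-0.0685,0.06],[0,0,0,0,0,0,0.06]]]' 40
python3 - <<'E'
from h import *
from scipy.spatial.transform import Rotation as R
o=r.get_obs(); M=R.from_rotvec(o["orientation"]).as_matrix(); print(o["tcp_pos"],M[:,1],M[:,2],np.degrees(np.arctan2(M[1,1],M[0,1])))
shot("scene","s1")
E
```

```text
clock: 2.17
tcp_pos: [0.5444, 0.2338, 0.2408]
orientation: [2.068, 2.361, -0.009]
contact_force: [0.1, -1.0, -0.1]
grip_width: 0.0602
[0.54442567 0.23384606 0.2407942 ] [ 0.99131719  0.13146764 -0.00254526] [-0.00174481 -0.00620336 -0.99997924] 7.554434741915817
```

```bash
python3 -m handwheel '[[[-0.001,0.003,-0.022,0,0,0,0.06],[0,0.003,-0.022,0,0,0,0.06],[0,0,-0.022,0,0,0,0.06],[0,0,-0.022,0,0,0,0.06],[0,0,-0.022,0,0,0,0.06],[0,0,0,0,0,0,0.06]]]' 40
python3 - <<'E'
from h import *
shot("top","t1")
im=cv2.imread("pics/t1.png"); cv2.imwrite("pics/t1c.png",cv2.resize(im[120:260,100:336],None,fx=3,fy=3))
im,d=shot("scene","s1"); im=cv2.imread("pics/s1.png"); cv2.imwrite("pics/s1c.png",cv2.resize(im[60:252,170:370],None,fx=3,fy=3))
E
```

```text
clock: 2.72
tcp_pos: [0.5386, 0.2481, 0.1306]
orientation: [-2.051, -2.376, 0.008]
contact_force: [-0.2, -0.2, 0.4]
grip_width: 0.0605
```

View pics/t1c.png

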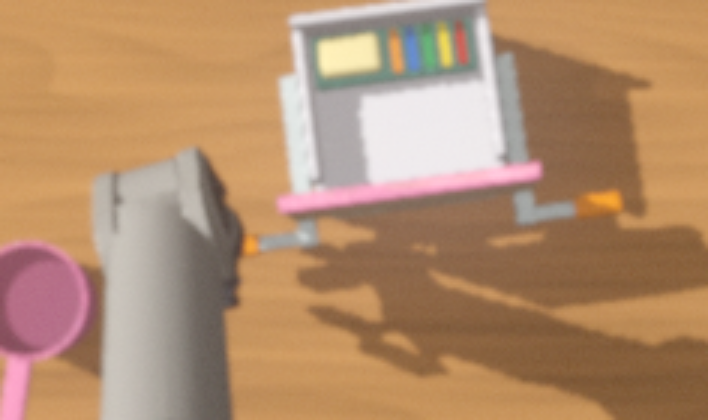

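View pics/s1c.png

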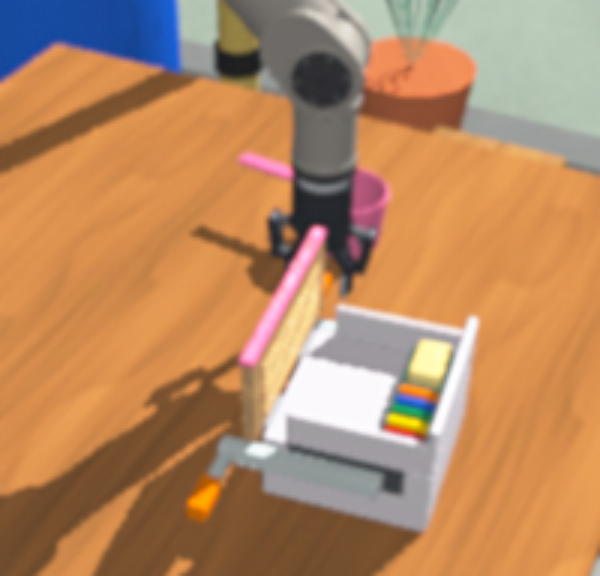

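The scene view shows the fingers straddling the left orange grip at about crop (335,285), so I close on it.

```bash
python3 -m handwheel '[[[0,-0.005,0,0,0,0,0.06],[0,0,0,0,0,0,0.0],[0,0,0,0,0,0,0.0],[0,0,0,0,0,0,0.0],[0,0,0,0,0,0,0.0]]]' 40
```

```text
clock: 3.23
tcp_pos: [0.5417, 0.2426, 0.135]
orientation: [2.056, 2.375, 0.003]
contact_force: [-1.2, -0.4, 5.9]
grip_width: 0.0217
```

```bash
python3 -m handwheel '[[[-0.01,-0.0014,0,0,0,0,0.0],[-0.015,-0.0022,0,0,0,0,0.0],[-0.015,-0.0022,0,0,0,0,0.0],[-0.015,-0.0022,0,0,0,0,0.0],[-0.015,-0.0022,0,0,0,0,0.0],[-0.012,-0.0017,0,0,0,0,0.0],[0,0,0,0,0,0,0]]]' 40
```

```text
clock: 3.82
tcp_pos: [0.4575, 0.2304, 0.1349]
orientation: [-2.055, -2.375, -0.001]
contact_force: [-1.7, -1.3, 8.5]
grip_width: 0.021
```

```bash
python3 -m handwheel '[[[-0.006,-0.0009,0,0,0,0,0.0],[-0.006,-0.0009,0,0,0,0,0.0],[-0.005,-0.0007,0,0,0,0,0.0],[0,0,0,0,0,0,0]]]' 40; python3 -m handwheel '[[[-0.004,-0.0006,0,0,0,0,0.0],[-0.004,-0.0006,0,0,0,0,0.0],[0,0,0,0,0,0,0]]]' 40;
```

```text
clock: 4.15
tcp_pos: [0.4418, 0.2281, 0.1349]
orientation: [-2.056, -2.375, -0.002]
contact_force: [-0.1, -1.0, 11.4]
grip_width: 0.0211
clock: 4.4
tcp_pos: [0.437, 0.2274, 0.1351]
orientation: [2.054, 2.372, 0.012]
contact_force: [9.2, 0.8, -0.9]
grip_width: 0.0211
```

```bash
python3 -m handwheel '[[[-0.004,-0.0006,0,0,0,0,0.0],[-0.003,-0.0004,0,0,0,0,0.0],[0,0,0,0,0,0,0]]]' 40
python3 - <<'E'
from h import *
shot("top","t2")
im=cv2.imread("pics/t2.png"); cv2.imwrite("pics/t2c.png",cv2.resize(im[120:260,100:336],None,fx=3,fy=3))
im,d=shot("scene","s2"); im=cv2.imread("pics/s2.png"); cv2.imwrite("pics/s2c.png",cv2.resize(im[60:252,170:370],None,fx=3,fy=3))
E
```

```text
clock: 4.65
tcp_pos: [0.4357, 0.2271, 0.1356]
orientation: [2.05, 2.365, 0.028]
contact_force: [30.6, 0.9, -22.7]
grip_width: 0.0211
```

View pics/s2c.png

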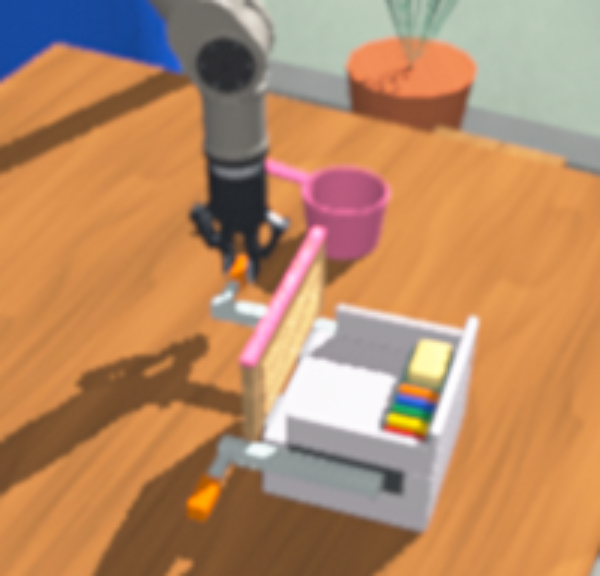

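At the stop: 30 N reached with no further motion, and the view shows the left bar fully out, its grip at crop (238,268). Now I release it and go to the right one.

```bash
python3 -m handwheel '[[[0.005,0.0007,0,0,0,0,0.021],[0,0,0,0,0,0,0.06],[0,0,0,0,0,0,0.06],[0,0,0,0,0,0,0.06],[0,0,0.02,0,0,0,0.06],[0,0,0.03,0,0,0,0.06],[0,0,0.03,0,0,0,0.06],[0,-0.015,0.03,0,0,0,0.06],[0.005,-0.025,0.03,0,0,0,0.06],[0.01,-0.03,0.01,0,0,0,0.06]]]' 40; python3 -m handwheel '[[[0.013,-0.03,0,0,0,0,0.06],[0.015,-0.03,0,0,0,0,0.06],[0.015,-0.03,0,0,0,0,0.06],[0.015,-0.03,0,0,0,0,0.06],[0.015,-0.03,0,0,0,0,0.06],[0.015,-0.03,0,0,0,0,0.06],[0.015,-0.03,0,0,0,0,0.06],[0.015,-0.03,0,0,0,0,0.06],[0.01,-0.03,0,0,0,0,0.06],[0,0,0,0,0,0,0.06]]]' 40
python3 - <<'E'
from h import *
from scipy.spatial.transform import Rotation as R
o=r.get_obs(); M=R.from_rotvec(o["orientation"]).as_matrix(); print(o["tcp_pos"],M[:,2],np.degrees(np.arctan2(M[1,1],M[0,1])))
im,d=shot("top","t3")
hsv=cv2.cvtColor(im,cv2.COLOR_RGB2HSV)
m=((hsv[...,0]<20)&(hsv[...,1]>170)&(hsv[...,2]>100)).astype(np.uint8)
k,lab,st,ce=cv2.connectedComponentsWithStats(m)
for i in range(1,k):
        if st[i,4]<20: continue
        vv,uu=np.nonzero((lab==i)&(d>0)); W=world("top",uu,vv,d[vv,uu])
        T=W[W[:,2]>0.078]
        if len(T)>5: print("  topface",cv2.minAreaRect((T[:,:2]*1000).astype(np.float32)))
E
```

```text
clock: 5.58
tcp_pos: [0.447, 0.1577, 0.2872]
orientation: [-2.05, -2.38, -0.007]
contact_force: [1.5, 0.2, -0.8]
grip_width: 0.06
clock: 6.42
tcp_pos: [0.575, -0.1201, 0.2839]
orientation: [2.063, 2.366, -0.004]
contact_force: [-1.4, -1.1, 0.4]
grip_width: 0.06
[ 0.57500639 -0.12012854  0.28390648] [ 2.56420539e-04 -3.71589641e-03 -9.99993063e-01] 7.811071543177909
  topface ((438.5684509277344, 224.87155151367188), (20.70501708984375, 44.11451721191406), 8.341729164123535)
```

```bash
python3 -m handwheel '[[[0.008,-0.011,0,0,0,0,0.06],[0.0075,-0.011,-0.01,0,0,0,0.06],[0,0,-0.03,0,0,0,0.06],[0,0,-0.03,0,0,0,0.06],[0,0,-0.03,0,0,0,0.06],[0,0,-0.03,0,0,0,0.06],[0,0,-0.02,0,0,0,0.06],[0,0,0,0,0,0,0.06],[0,0,0,0,0,0,0.06]]]' 40
python3 - <<'E'
from h import *
im,d=shot("scene","s4"); im=cv2.imread("pics/s4.png"); cv2.imwrite("pics/s4c.png",cv2.resize(im[60:252,170:370],None,fx=3,fy=3))
print(r.get_obs()["tcp_pos"])
E
```

```text
clock: 7.22
tcp_pos: [0.5902, -0.1344, 0.1332]
orientation: [-2.053, -2.375, 0.002]
contact_force: [0.5, -0.2, 0.5]
grip_width: 0.0601
[ 0.59113706 -0.13491377  0.13456364]
```

View pics/s4c.png

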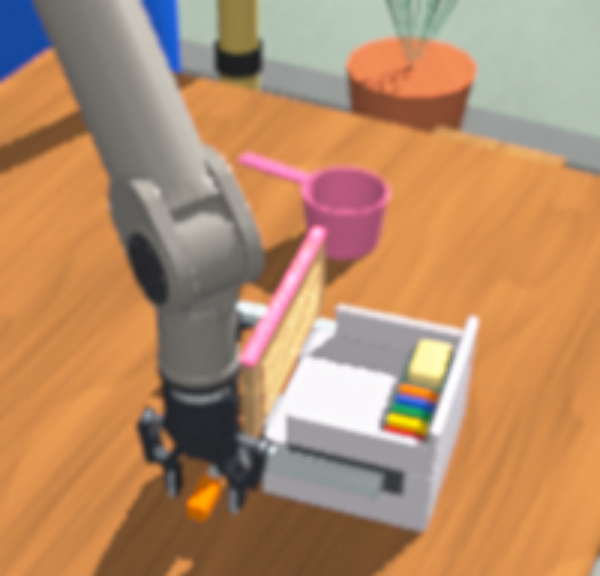

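Fingers straddle the right grip, seen at crop (205,495). I shift slightly outward, close, and pull.

```bash
python3 -m handwheel '[[[0,-0.007,-0.003,0,0,0,0.06],[0,0,0,0,0,0,0.06],[0,0,0,0,0,0,0.0],[0,0,0,0,0,0,0.0],[0,0,0,0,0,0,0.0],[0,0,0,0,0,0,0.0]]]' 40; python3 -m handwheel '[[[-0.01,-0.0014,0,0,0,0,0.0],[-0.015,-0.0022,0,0,0,0,0.0],[-0.015,-0.0022,0,0,0,0,0.0],[-0.015,-0.0022,0,0,0,0,0.0],[-0.015,-0.0022,0,0,0,0,0.0],[-0.012,-0.0017,0,0,0,0,0.0],[0,0,0,0,0,0,0]]]' 40
```

```text
clock: 7.77
tcp_pos: [0.591, -0.1424, 0.1315]
orientation: [2.055, 2.375, 0.001]
contact_force: [-0.6, 0.5, 3.7]
grip_width: 0.0213
clock: 8.35
tcp_pos: [0.5062, -0.1548, 0.1314]
orientation: [-2.057, -2.373, -0.0]
contact_force: [-1.2, -1.0, 5.9]
grip_width: 0.0212
```

```bash
python3 -m handwheel '[[[-0.006,-0.0009,0,0,0,0,0.0],[-0.006,-0.0009,0,0,0,0,0.0],[-0.006,-0.0009,0,0,0,0,0.0],[0,0,0,0,0,0,0]]]' 40; python3 -m handwheel '[[[-0.004,-0.0006,0,0,0,0,0.0],[-0.004,-0.0006,0,0,0,0,0.0],[0,0,0,0,0,0,0]]]' 40; python3 -m handwheel '[[[-0.003,-0.0004,0,0,0,0,0.0],[-0.003,-0.0004,0,0,0,0,0.0],[0,0,0,0,0,0,0]]]' 40
```

```text
clock: 8.68
tcp_pos: [0.4928, -0.1566, 0.1316]
orientation: [2.052, 2.372, 0.006]
contact_force: [9.3, 1.3, -0.7]
grip_width: 0.0211
clock: 8.93
tcp_pos: [0.4916, -0.1565, 0.1321]
orientation: [2.041, 2.367, 0.015]
contact_force: [29.6, 2.9, -23.3]
grip_width: 0.0211
clock: 9.18
tcp_pos: [0.4907, -0.1564, 0.1327]
orientation: [2.032, 2.364, 0.022]
contact_force: [42.8, 5.5, -35.1]
grip_width: 0.0214
```

```bash
python3 -m handwheel '[[[0.005,0.0007,0,0,0,0,0.021],[0.006,0.0008,0,0,0,0,0.021],[0,0,0,0,0,0,0.06],[0,0,0,0,0,0,0.06],[0,0,0,0,0,0,0.06],[0,0,0.03,0,0,0,0.06],[0,0,0.035,0,0,0,0.06],[0,0,0.035,0,0,0,0.06],[0,0,0.035,0,0,0,0.0],[0,0,0.035,0,0,0,0.0]]]' 40; python3 -m handwheel '[[[0.01,0.01,0.03,0,0,0,0.0],[0.018,0.025,0,0,0,0,0.0],[0.018,0.025,0,0,0,0,0.0],[0.018,0.025,0,0,0,0,0.0],[0.018,0.025,0,0,0,0,0.0],[0.018,0.025,0,0,0,0,0.0],[0.018,0.025,0,0,0,0,0.0],[0.018,0.025,0,0,0,0,0.0],[0,0,0,0,0,0,0.0],[0,0,0,0,0,0,0]]]' 40
python3 - <<'E'
from h import *
from scipy.spatial.transform import Rotation as R
o=r.get_obs(); M=R.from_rotvec(o["orientation"]).as_matrix(); print(o["tcp_pos"],M[:,2],np.degrees(np.arctan2(M[1,1],M[0,1])))
im,d=shot("scene","s5"); im=cv2.imread("pics/s5.png"); cv2.imwrite("pics/s5c.png",cv2.resize(im[60:252,170:370],None,fx=3,fy=3))
for n in("top","scene"):
  im,d=r.grab_frame(n)
  hsv=cv2.cvtColor(im,cv2.COLOR_RGB2HSV)
  m=((hsv[...,0]<20)&(hsv[...,1]>170)&(hsv[...,2]>100)).astype(np.uint8)
  k,lab,st,ce=cv2.connectedComponentsWithStats(m)
  for i in range(1,k):
        if st[i,4]<20: continue
        vv,uu=np.nonzero((lab==i)&(d>0)); W=world(n,uu,vv,d[vv,uu])
        T=W[W[:,2]>0.078]
        if len(T)>5: print("  topface",n,cv2.minAreaRect((T[:,:2]*1000).astype(np.float32)))
E
```

```text
clock: 10.02
tcp_pos: [0.4859, -0.158, 0.3018]
orientation: [-2.056, -2.372, 0.002]
contact_force: [1.3, -0.2, -0.2]
grip_width: 0.0367
clock: 10.85
tcp_pos: [0.6233, 0.0289, 0.3296]
orientation: [-2.052, -2.377, 0.003]
contact_force: [-0.5, -0.8, -0.4]
grip_width: 0.0001
[0.62326521 0.02886728 0.32959172] [-2.46116182e-03 -4.14279081e-04 -9.99996886e-01] 8.401465023059483
  topface top ((493.4353332519531, -154.73472595214844), (21.644542694091797, 45.29294204711914), 7.4320526123046875)
  topface top ((438.66162109375, 224.27891540527344), (20.761323928833008, 45.55044937133789), 9.623183250427246)
  topface scene ((442.2029724121094, 220.33944702148438), (20.009113311767578, 48.120967864990234), 8.700028419494629)
  topface scene ((744.3609008789062, 77.33616638183594), (38.46318054199219, 23.64626121520996), 11.300825119018555)
  topface scene ((753.089111328125, 12.316542625427246), (39.30841827392578, 19.572765350341797), 10.675950050354004)
  topface scene ((495.2635192871094, -154.8341522216797), (21.59618377685547, 49.23036575317383), 9.702338218688965)
```

View pics/s5c.png

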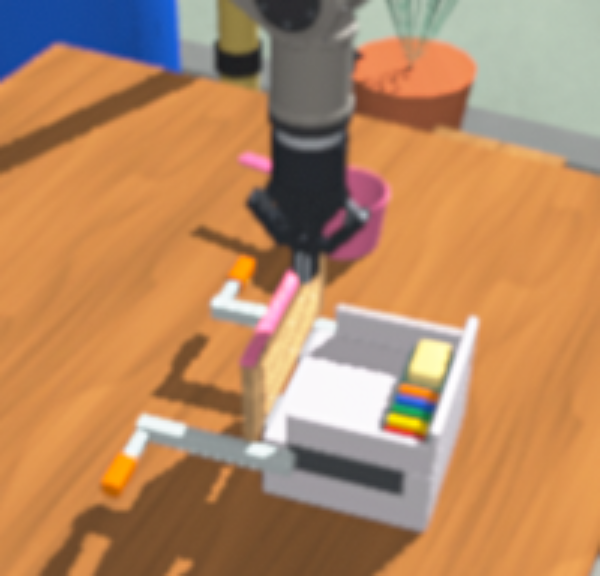

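Both supports are out, grips at crop (242,268) and (120,472), and the board still stands. I go down behind it.

```bash
python3 -m handwheel '[[[0.016,0.015,0,0,0,0,0.0],[0.015,0.015,0,0,0,0,0.0],[0,0,0,0,0,0,0.0],[0,0,-0.02,0,0,0,0.0],[0,0,-0.02,0,0,0,0.0],[0,0,-0.02,0,0,0,0.0],[0,0,-0.02,0,0,0,0.0],[0,0,0,0,0,0,0]]]' 40
python3 - <<'E'
from h import *
im,d=shot("scene","s6"); im=cv2.imread("pics/s6.png"); cv2.imwrite("pics/s6c.png",cv2.resize(im[60:252,170:370],None,fx=3,fy=3))
E
```

```text
clock: 11.67
tcp_pos: [0.6518, 0.0557, 0.2471]
orientation: [-2.056, -2.37, 0.009]
contact_force: [-0.7, 0.8, 0.1]
grip_width: 0.0001
```

View pics/s6c.png

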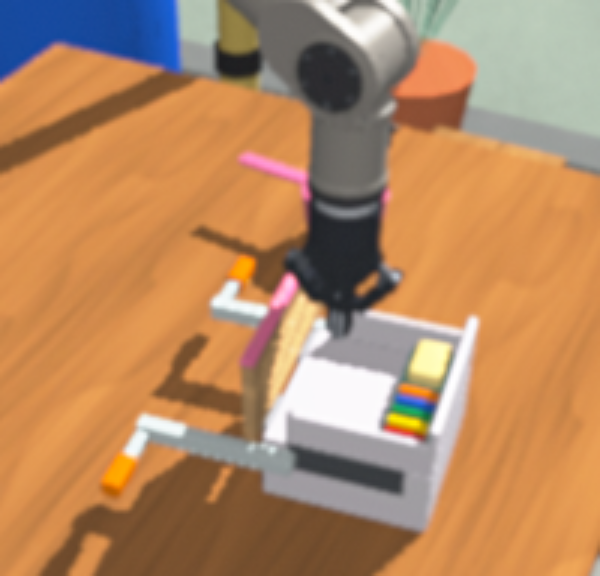

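The closed fingertips are behind the board at crop (342,325), clear of the caddy contents. I push towards the robot.

```bash
python3 -m handwheel '[[[-0.01,-0.0014,0,0,0,0,0.0],[-0.01,-0.0014,0,0,0,0,0.0],[-0.01,-0.0014,0,0,0,0,0.0],[-0.01,-0.0014,0,0,0,0,0.0],[-0.01,-0.0014,0,0,0,0,0.0],[-0.01,-0.0014,0,0,0,0,0.0],[-0.01,-0.0014,0,0,0,0,0.0],[-0.01,-0.0014,0,0,0,0,0.0]]]' 40; python3 -m handwheel '[[[-0.01,-0.0014,0,0,0,0,0.0],[-0.01,-0.0014,0,0,0,0,0.0],[-0.01,-0.0014,0,0,0,0,0.0]]]' 40
python3 - <<'E'
from h import *
im,d=shot("scene","s7"); im=cv2.imread("pics/s7.png"); cv2.imwrite("pics/s7c.png",cv2.resize(im[60:252,170:370],None,fx=3,fy=3))
E
```

```text
clock: 12.38
tcp_pos: [0.5742, 0.0461, 0.2513]
orientation: [2.056, 2.375, 0.002]
contact_force: [2.2, 0.9, -0.9]
grip_width: 0.0002
clock: 12.63
tcp_pos: [0.5435, 0.042, 0.2508]
orientation: [-2.055, -2.375, 0.0]
contact_force: [-0.2, 0.0, 0.1]
grip_width: 0.0004
```

View pics/s7c.png

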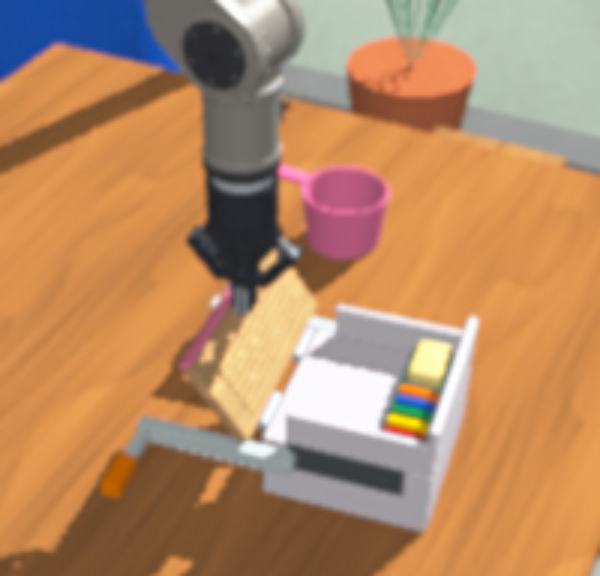

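The board is tilted about 0.7 rad, its edge at crop (205,330), and the force has dropped. I wait to see whether it sinks by itself.

```bash
python3 -m handwheel '[[[0,0,0.01,0,0,0,0.0],[0,0,0.02,0,0,0,0.0],[0,0,0.02,0,0,0,0.0],[0,0,0.02,0,0,0,0.0],[0,0,0.02,0,0,0,0.0],[0,0,0,0,0,0,0.0],[0,0,0,0,0,0,0.0],[0,0,0,0,0,0,0.0],[0,0,0,0,0,0,0.0],[0,0,0,0,0,0,0]]]' 40;python3 -m handwheel '[[[0,0,0,0,0,0,0.0],[0,0,0,0,0,0,0.0],[0,0,0,0,0,0,0.0],[0,0,0,0,0,0,0.0],[0,0,0,0,0,0,0.0],[0,0,0,0,0,0,0.0],[0,0,0,0,0,0,0.0],[0,0,0,0,0,0,0.0],[0,0,0,0,0,0,0.0],[0,0,0,0,0,0,0]]]' 40;python3 -m handwheel '[[[0.03,0,0,0,0,0,0.0],[0.03,0,0,0,0,0,0.0],[0.03,0,0,0,0,0,0.0],[0.03,0,0,0,0,0,0.0],[0.03,0,0,0,0,0,0.0],[0.03,0,0,0,0,0,0.0],[0,0,0,0,0,0,0.0],[0,0,0,0,0,0,0.0],[0,0,0,0,0,0,0.0],[0,0,0,0,0,0,0]]]' 40
python3 - <<'E'
from h import *
im,d=shot("scene","s8"); im=cv2.imread("pics/s8.png"); cv2.imwrite("pics/s8c.png",cv2.resize(im[60:252,170:370],None,fx=3,fy=3))
E
```

```text
clock: 13.52
tcp_pos: [0.5443, 0.042, 0.34]
orientation: [-2.055, -2.375, 0.003]
contact_force: [0.4, 0.2, -0.5]
grip_width: -0.0
clock: 14.35
tcp_pos: [0.5447, 0.042, 0.3409]
orientation: [2.056, 2.375, 0.0]
contact_force: [0.9, -0.9, -0.7]
grip_width: -0.0002
clock: 15.18
tcp_pos: [0.7239, 0.0419, 0.3411]
orientation: [-2.056, -2.375, 0.0]
contact_force: [0.4, -0.4, 0.6]
grip_width: 0.0001
```

View pics/s8c.png

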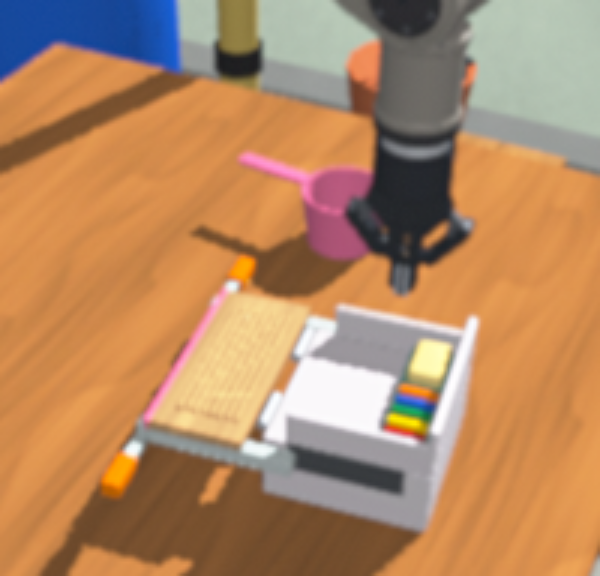

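The board appears to lie on both supports. I wait a little longer, then check its level, the grips and the bystanders.

```bash
python3 -m handwheel '[[[0,0,0,0,0,0,0.0],[0,0,0,0,0,0,0.0],[0,0,0,0,0,0,0.0],[0,0,0,0,0,0,0.0],[0,0,0,0,0,0,0.0],[0,0,0,0,0,0,0.0],[0,0,0,0,0,0,0.0],[0,0,0,0,0,0,0.0],[0,0,0,0,0,0,0.0],[0,0,0,0,0,0,0]]]' 40;python3 -m handwheel '[[[0,0,0,0,0,0,0.0],[0,0,0,0,0,0,0.0],[0,0,0,0,0,0,0.0],[0,0,0,0,0,0,0.0],[0,0,0,0,0,0,0.0],[0,0,0,0,0,0,0.0],[0,0,0,0,0,0,0.0],[0,0,0,0,0,0,0.0],[0,0,0,0,0,0,0.0],[0,0,0,0,0,0,0]]]' 40
python3 - <<'E'
from h import *
e=np.array([.99,.143]);
for n in("scene","top"):
    im,d=shot(n,n+"9")
    vv,uu=np.nonzero((d>0)&(d<2)); W=world(n,uu,vv,d[vv,uu])
    s=(W[:,:2]-[.588,.052])@e; l=(W[:,:2]-[.588,.052])@np.array([-.143,.99])
    b=(s>-.115)&(s<-.02)&(abs(l)<.1)&(W[:,2]>.05)&(W[:,2]<.2)
    A=np.c_[s[b],l[b],np.ones(b.sum())]; co=np.linalg.lstsq(A,W[b,2],rcond=None)[0]; print(n,"board plane slope,roll,z",co.round(3),b.sum())
    hsv=cv2.cvtColor(im,cv2.COLOR_RGB2HSV)
    m=((hsv[...,0]<20)&(hsv[...,1]>170)&(hsv[...,2]>100)).astype(np.uint8)
    k,lab,st,ce=cv2.connectedComponentsWithStats(m)
    for i in range(1,k):
        if st[i,4]<20: continue
        v,u=np.nonzero((lab==i)&(d>0)); T=world(n,u,v,d[v,u]); T=T[T[:,2]>.078]
        if len(T)>5: print("  orange",T.mean(0).round(3))
    for q in ("brush_center","dipper_center"):
        for mm in r.masks_of(q,n)[:1]:
            p=mm["pixels"]&(d>0); v,u=np.nonzero(p); T=world(n,u,v,d[v,u]); print(q,np.percentile(T,[3,50,97],axis=0).round(3).tolist())
E
```

```text
clock: 16.07
tcp_pos: [0.7247, 0.042, 0.3409]
orientation: [2.056, 2.375, -0.0]
contact_force: [-0.5, -0.2, -0.2]
grip_width: -0.0003
clock: 16.9
tcp_pos: [0.7247, 0.042, 0.3409]
orientation: [2.056, 2.375, 0.0]
contact_force: [-1.1, -0.3, -0.8]
grip_width: -0.0
scene board plane slope,roll,z [0.016 0.    0.099] 1021
  orange [0.441 0.222 0.082]
  orange [0.745 0.072 0.115]
  orange [0.754 0.009 0.114]
  orange [ 0.495 -0.159  0.082]
brush_center [[0.479, -0.479, 0.008], [0.552, -0.456, 0.04], [0.611, -0.42, 0.079]]
dipper_center [[0.317, 0.391, -0.0], [0.459, 0.459, 0.057], [0.528, 0.599, 0.087]]
top board plane slope,roll,z [ 0.017 -0.002  0.1  ] 852
  orange [ 0.493 -0.155  0.082]
  orange [0.439 0.226 0.083]
brush_center [[0.475, -0.476, 0.009], [0.543, -0.44, 0.041], [0.614, -0.415, 0.08]]
dipper_center [[0.326, 0.395, 0.0], [0.474, 0.465, 0.031], [0.535, 0.506, 0.087]]
```

The board is level (slope about 0.017 rad), the supports are out, and the brush and dipper have not moved. Handing in.

```bash
python3 -c "
from bench import r
print(r.hand_in())"
```

```text
the job is handed in; nothing more can be done
None
```

I pulled both supports out by their orange grips until they hit their stops. The left resisted with about 31 N and the right with about 43 N while barely moving further. I then pushed the upright board towards the robot from behind with closed fingers to about 0.7 rad. It sank onto the supports by itself while I backed the arm away, and I handed the job in just after 16.9 s on the clock.

My last checks, from both cameras:

- **Board:** it lies within about 0.02 rad of level, with its top about 0.10 m above the bench.
- **Supports:** the grips stayed where I left them, pulled about 105 mm (left) and 100 mm (right) beyond where they started.
- **Brush and dipper:** the top view shows both within 2 mm of their starting places. The scene view's brush agrees. Its dipper outline came out up to about 25 mm different at the middle, and more at one edge. I put that down to the arm hiding part of the dipper at the start, and did not check further.
- **Robot:** the arm was clear of everything, with wrist force near zero.

No checks failed. I did not measure the board's speed directly, only that it had settled by the final pictures.

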